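# Draw the wheel-hardware tray out of its dock and hold it up level

### The arm

A 6-joint arm with a two-finger parallel gripper is mounted at the origin on the work surface. World frame = base frame: x ahead of the robot, y to its left, z up, the work surface at z = 0. Lengths are in m, angles in rad, forces in N, time in s.
With the tool pointing down it reaches from about 0.35 to 0.975 m from the base axis. Payload 7.1 kg.
Tool frame: the origin (TCP) lies midway between the tips of the shut fingers; the grasp point (between the pads) lies 19 mm behind it; z points along the fingers, y is the line along which they close (so a half turn about z gives the same grasp; the last joint's range is limited). The gripper opens to 88 mm and grips with 3 to 60 N. Pads are 20 mm wide; open, the fingers measure 115 mm over their backs; the gripper's body (75 mm by 178 mm) begins 61 mm behind the grasp point.
Start: joints at [-1.351, 0.423, 1.63, -0, 1.089, -0.019], TCP at [0.148, -0.607, 0.223] pointing down, gripper open.
Joint ranges: [-3, 3], [-0.9, 2.11], [0.09, 2.58], [-1.31, 4.45], [0.11, 2.69], [-2.54, 2.54]. Speed limits (rad/s): [2.39, 2.39, 3.01, 3.14, 3.14, 3.14].

### API

Orientations are given as a unit quaternion [w, x, y, z].
In Python, from station import move_pose, movel, movej, command_gripper, wait, inverse_kinematics, read_camera, camera_info, MotionError, job_done, get_time, get_joint_pos, get_qvel, get_effort, get_tcp_pos, get_ee_rot, get_ft_force, get_ft_torque, get_grip_width, get_finger_force gives the robot as it stands. Calls block until the motion is done:
- move_pose(position, orientation): joint-space move of the TCP to a pose.
- movel(position, frame=None, v=0.15, until_force=None): straight line of the TCP; frame=None keeps the orientation; v is the mean speed in m/s. With until_force (N) it stops when the force on the tool has changed by that much, and returns True; else False.
- movej(angles): joint-space move.
- command_gripper(opening): opening from 0.0 (shut) to 1.0 (fully open); the grip force is fixed at half the most; returns when the fingers have stopped.
- wait(seconds).
- inverse_kinematics(position, orientation): joint angles nearest the present ones, or None.
- read_camera(name): name is "scene" or "top" or "wrist"; returns the picture (400x640x3 uint8, red, green, blue); there is no depth.
- camera_info(name): a dict with "intrinsics" (3x3 intrinsics, pixels), "dist" ([k1, k2, p1, p2, k3] as OpenCV has them; the pictures are not rectified), "T" (4x4, takes a point from camera to world coordinates); the wrist camera has in their place "tool_from_camera" (4x4, takes a point from camera to tool coordinates, whose origin is the TCP and whose axes are the flange's). Camera axes: x right, y up, looking along -z (the intrinsics and any distortion apply to the point x, -y, -z); pixel columns grow to the right and rows downward; lengths in m; the calibration is good to about 2 mm. A picture is of the moment at which its call begins: read the wrist's pose just before it. camera_info takes no time and is no camera call.
A pose or a line that the arm cannot do raises MotionError and nothing moves.
- job_done(): hands the job in; it is judged then, once.
Readings, each from a call of its own:
- get_time(): time.
- get_joint_pos(): joint angles.
- get_qvel(): joint speeds.
- get_effort(): joint torques, N m.
- get_tcp_pos(): TCP position.
- get_ee_rot(): TCP orientation.
- get_ft_force(): force on the tool from outside, world axes, zero at the start.
- get_ft_torque(): the same for the moment, N m.
- get_grip_width(): opening from 0.0 (shut) to 1.0 (fully open).
- get_finger_force(): force on a finger pad.
Only numpy, scipy, OpenCV 4.12 (cv2) and the standard library are available. Lean on these libraries where they do the work, as an engineer would, in place of code of your own. Each camera call takes 0.05 s, during which the arm holds its last target. There are 200 camera calls.

### The job

Slide the steel hardware tray out along its dock until it is out from under the overhanging lips, then lift it by its handle, at least 10 cm clear above the bench, and hold it there level and steady for three seconds so that I can pick the wheel hardware from it. Keep it level all the way so that nothing spills, leave the bottle, the tin and the screwdriver alone, and finish while still holding the tray up: do not put it down or let go.

Things in the scene. Friction and masses are not known exactly. Their poses are not given: they have to be found in the camera images.
- tray: Open steel tray, 140 long (its x) by 110 wide (its y), walls 3 thick and 32 high, floor 3 thick, with a bridge handle over its middle line (see tray_handle). 0.32 to 0.6 kg, balanced about its middle. Origin: centre of its underside; z up. At the start it stands on the dock floor, 4 above the bench, its x axis along the dock's, its origin at dock x = -20 to +18.
- tray_handle (a point): Centre of the tray's handle bar, 85 above the tray's underside over its middle; axes as the tray's. The bar runs straight along the tray's x, 132 long, 14 wide (y), 14 high, on an 8 by 14 post at each end (centred at x = -62 and +62).
- dock: Fixed black plastic dock holding the tray. Origin: on its centre line, at bench height; z up; the tray slides out to its -x (open end, towards the robot). Floor 4 thick, 126 wide, x = -150 to +90; back wall at x = +90 to +96. Side walls with inner faces at y = -57 and +57 (2 play each side of the tray), 20 high for x below -30, 44.5 high beyond.
- dock_lips (a point): Front edge of the dock's two lips, on the centre line at their top, 44.5 above the bench, at dock x = -30; axes as the dock's. From here back to the back wall they overhang the tray's long rims by about 10, 3.5 above them, leaving a slot 90 wide for the handle. The tray is free of the lips, and can be lifted straight up, once its origin is at dock x below -100.
- nut_a: Loose dark steel ring-shaped wheel nut, 28 diameter, 14 high, hole 12, lying in the tray. Origin: centre of its underside. 30 g.
- nut_b: Loose dark steel ring-shaped wheel nut like nut_a, lying in the tray. Origin: centre of its underside. 30 g.
- bearing: Loose brass ring (wheel bush), 32 diameter, 10 high, hole 16, lying in the tray. Origin: centre of its underside. 30 g.
- bottle: Amber bottle with a white cap, 56 diameter, 150 high, standing on the bench to one side of the work. Bystander. Origin: centre of its underside.
- tin: White tin with a paper label, 76 diameter, 90 high, standing on the bench to one side of the work. Bystander. Origin: centre of its underside.
- screwdriver: Screwdriver lying flat on the bench, about 200 long along its x, handle to -x. Bystander. Origin: near its middle, on the underside.

How it is judged:
By the outcome, as a careful person would: the job done as asked, in the order asked, and still so for the second after the job is handed in, while the arm keeps its last pose, push and grip.
It also fails if it takes over 48 s, if anything falls off the work surface, if the arm or the gripper's body presses on something with over 40 N, if the wrist force passes 120 N, or if a joint passes its speed limit or range.

## Working session

There is one attempt and no reset: what is moved stays moved. The work goes in short steps, each a Python script; the robot and the scene stay as the last script left them, time stands still between calls to the robot, and variables do not carry over. Pictures are saved under pics/ and viewed, at most 10 in all, crops included, and the job is handed in when it is done.

```bash
mkdir -p pics; ls
python3 - <<'E'
from station import *
import cv2
for n in("top","scene"):
    cv2.imwrite(f"pics/{n}0.png",read_camera(n)[:,:,::-1]); i=camera_info(n); print(n,i)
print(camera_info("wrist"),get_ee_rot(),get_time())
E
```

```text
pics
top {'intrinsics': array([[445.82558515,   0.        , 317.60952132],
       [  0.        , 445.82558515, 206.02980431],
       [  0.        ,   0.        ,   1.        ]]), 'dist': array([-0.03608059,  0.        ,  0.        ,  0.        ,  0.        ]), 'T': array([[ 1.65032184e-02,  9.96800990e-01, -7.82012171e-02,
         3.70316468e-01],
       [-9.99863646e-01,  1.64978002e-02, -7.15392658e-04,
         2.34550194e-02],
       [ 5.77043941e-04,  7.82023603e-02,  9.96937339e-01,
         1.38084729e+00],
       [ 0.00000000e+00,  0.00000000e+00,  0.00000000e+00,
         1.00000000e+00]])}
scene {'intrinsics': array([[379.91351268,   0.        , 322.84949725],
       [  0.        , 379.91351268, 196.41628898],
       [  0.        ,   0.        ,   1.        ]]), 'dist': array([-0.05791372,  0.        ,  0.        ,  0.        ,  0.        ]), 'T': array([[ 0.63212222, -0.54704644,  0.54878201,  1.00540282],
       [ 0.77486658,  0.44461233, -0.44933469, -0.38057669],
       [ 0.00181169,  0.70926728,  0.70493733,  0.75140512],
       [ 0.        ,  0.        ,  0.        ,  1.        ]])}
{'intrinsics': array([[344.98566475,   0.        , 318.30735672],
       [  0.        , 344.98566475, 202.14800789],
       [  0.        ,   0.        ,   1.        ]]), 'dist': array([-0.03187036,  0.        ,  0.        ,  0.        ,  0.        ]), 'tool_from_camera': array([[ 7.57959656e-04,  9.70231896e-01,  2.42176573e-01,
         6.58585573e-02],
       [ 9.99999535e-01, -8.79719121e-04,  3.94638695e-04,
        -7.50361206e-04],
       [ 5.95938412e-04,  2.42176162e-01, -9.70232112e-01,
        -1.62171592e-01],
       [ 0.00000000e+00,  0.00000000e+00,  0.00000000e+00,
         1.00000000e+00]])} [-6.84654744e-04  9.92881917e-01  1.19100900e-01 -7.77801230e-05] 0.1
```

View pics/top0.png

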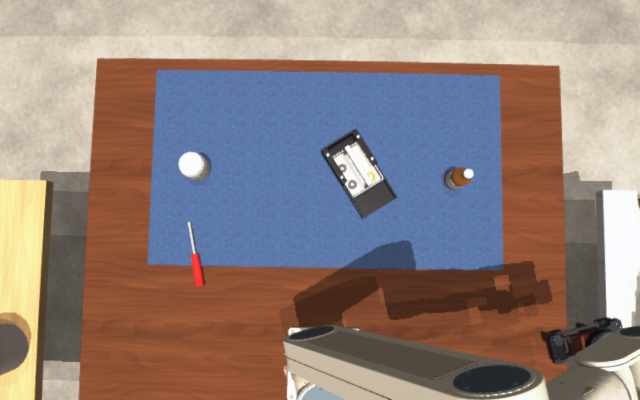

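View pics/scene0.png

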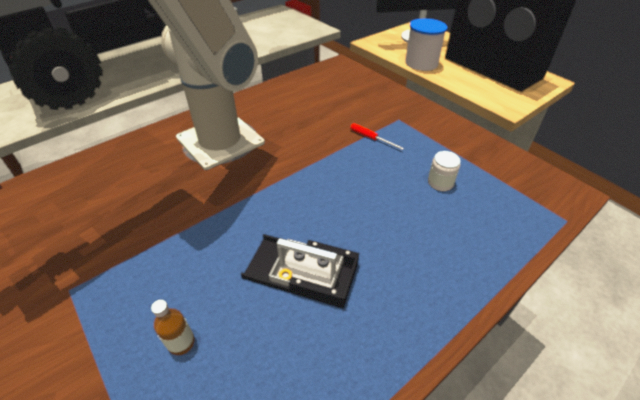

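The top view shows the dock (front corners about (361,217) and (396,197), back corners about (322,152) and (357,130)) with the handle bar along its middle. The scene view agrees; the bottle and tin stand well aside.

```bash
cat > h.py <<'E'
from station import *
import numpy as np, cv2
from scipy.spatial.transform import Rotation as R
def rot(): q=get_ee_rot(); return R.from_quat([q[1],q[2],q[3],q[0]]).as_matrix()
def camT(n):
    i=camera_info(n)
    if n!="wrist": return i["T"]
    T=np.eye(4); T[:3,:3]=rot(); T[:3,3]=get_tcp_pos(); return T@i["tool_from_camera"]
def cast(n,T,px,z):
    i=camera_info(n)
    u=cv2.undistortPoints(np.array(px,float).reshape(-1,1,2),i["intrinsics"],np.array(i["dist"]))[:,0]
    d=np.c_[u[:,0],-u[:,1],-np.ones(len(u))]@T[:3,:3].T
    return T[:3,3]+d*((z-T[2,3])/d[:,2])[:,None]
def quat(yaw): # tool down, tool x along horizontal heading yaw
    c,s=np.cos(yaw),np.sin(yaw)
    q=R.from_matrix(np.array([[c,s,0],[s,-c,0],[0,0,-1]]).T.T).as_quat(); return [q[3],q[0],q[1],q[2]]
E
python3 - <<'E'
from h import *
im=cv2.imread("pics/top0.png"); T=camT("top")
print("dock front/back",cast("top",T,[(361,217),(396,197)],.02),cast("top",T,[(322,152),(357,130)],.0445))
c=im[115:235,300:420]
hsv=cv2.cvtColor(c,cv2.COLOR_BGR2HSV)
cv2.imwrite("pics/c.png",cv2.resize(c,(600,600),interpolation=cv2.INTER_CUBIC))
print(rot())
E
```

```text
dock front/back [[ 0.44562219 -0.10875807  0.02      ]
 [ 0.50885356 -0.21577196  0.02      ]] [[ 0.63994247  0.01379756  0.0445    ]
 [ 0.7098341  -0.09193773  0.0445    ]]
[[ 9.71629939e-01  2.36506154e-01 -3.17538948e-04]
 [ 2.36506367e-01 -9.71629014e-01  1.34103526e-03]
 [ 8.63303782e-06 -1.37809000e-03 -9.99999050e-01]]
```

View pics/c.png

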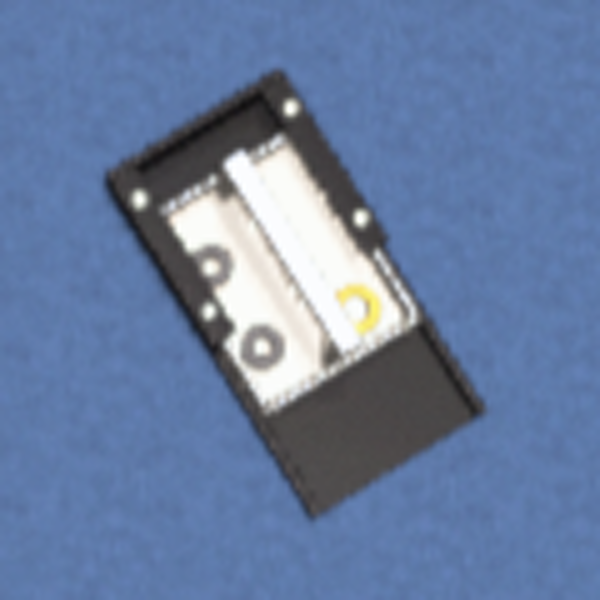

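The crop shows the bar from about (235,155) to (345,350), with nuts on its left and the bearing at front right. The tray's front edge is ahead of the lips. Moving over it for a close look.

Run:
```python
from h import *
T=camT("top")
p=cast("top",T,np.array([(235,155),(345,350)])/5+[300,115],.096)
d=p[0]-p[1]; th=np.arctan2(d[1],d[0]); c=p.mean(0)
print(p,np.hypot(*d[:2]),np.degrees(th),c)
move_pose([c[0],c[1],.25],quat(th))
T=camT("wrist"); np.save("T1.npy",T)
cv2.imwrite("pics/w1.png",read_camera("wrist")[:,:,::-1]); print(get_tcp_pos(),get_time(),get_joint_pos())
```

```text
[[ 0.64857699 -0.05864835  0.096     ]
 [ 0.53480736 -0.12379729  0.096     ]] 0.13110268890307147 29.797142502730324 [ 0.59169218 -0.09122282  0.096     ]
[ 0.59155756 -0.09208714  0.24995264] 2.5667 [-1.74235316e-01  3.55009268e-01  1.66601255e+00 -1.55576099e-04
  1.12064158e+00  8.77760805e-01]
```

View pics/w1.png

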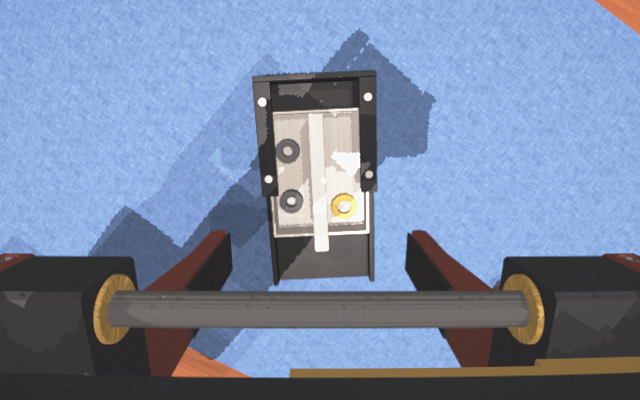

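The wrist view shows the bar from about (316,113) to (322,250), dock back corners at about (254,78) and (376,71), and lip fronts near (265,196) and (376,191). I'll zoom in for edges.

Run:
```python
import cv2
c=cv2.imread("pics/w1.png")[65:295,240:390]
cv2.imwrite("pics/w1c.png",cv2.resize(c,None,fx=2.6,fy=2.6,interpolation=cv2.INTER_CUBIC))
```

```text
(no output)
```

View pics/w1c.png

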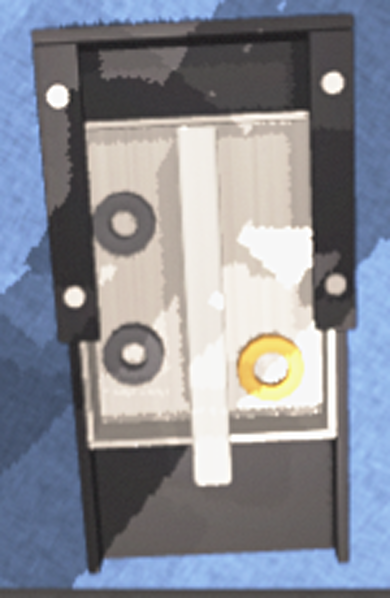

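Run:
```python
from h import *
T=np.load("T1.npy")
C=lambda px,z:cast("wrist",T,np.array(px)/2.6+[240,65],z)
def rep(n,a,b):
    d=a-b; print(n,a[:2].round(4),b[:2].round(4),"len",np.hypot(*d[:2]).round(4),"ang",np.degrees(np.arctan2(d[1],d[0])).round(2))
b=C([(178,126),(214,126),(194,486),(232,484)],.096)
rep("bar",(b[0]+b[1])/2,(b[2]+b[3])/2); rep("w",b[0],b[1]); rep("w",b[2],b[3])
l=C([(78,45),(307,40),(99,340),(315,327)],.0445)
rep("lipL",l[0],l[2]);rep("lipR",l[1],l[3]);rep("lw",l[2],l[3])
o=C([(33,40),(354,25),(58,342),(356,327)],.0445)
rep("outL",o[0],o[2]);rep("outR",o[1],o[3]);rep("ow",o[2],o[3])
t=C([(86,122),(308,112),(88,447),(335,440)],.036)
rep("trayfront",t[2],t[3]);rep("rimR",t[1],t[3])
for n,p in(("bar",b.mean(0)),("lipfront",l[2:].mean(0)),("lipfront_out",o[2:].mean(0)),("trayfront",t[2:].mean(0))):print(n,p)
```

```text
bar [ 0.6493 -0.0551] [ 0.5385 -0.1256] len 0.1313 ang 32.46
w [ 0.6462 -0.0498] [ 0.6524 -0.0605] len 0.0123 ang 119.77
w [ 0.5346 -0.1196] [ 0.5424 -0.1316] len 0.0143 ang 123.0
lipL [0.6533 0.0007] [ 0.5533 -0.0623] len 0.1183 ang 32.21
lipR [ 0.6993 -0.0759] [ 0.6032 -0.1383] len 0.1146 ang 32.98
lw [ 0.5533 -0.0623] [ 0.6032 -0.1383] len 0.0909 ang 123.31
outL [0.6463 0.0169] [ 0.5439 -0.0478] len 0.1211 ang 32.26
outR [ 0.7132 -0.0889] [ 0.6117 -0.1532] len 0.1201 ang 32.38
ow [ 0.5439 -0.0478] [ 0.6117 -0.1532] len 0.1254 ang 122.73
trayfront [ 0.5057 -0.0812] [ 0.5629 -0.1746] len 0.1095 ang 121.5
rimR [ 0.6768 -0.0911] [ 0.5629 -0.1746] len 0.1412 ang 36.22
bar [ 0.59389508 -0.09035533  0.096     ]
lipfront [ 0.5782073 -0.1003189  0.0445   ]
lipfront_out [ 0.57781218 -0.10048994  0.0445    ]
trayfront [ 0.53426977 -0.1278771   0.036     ]
```

Everything agrees with the given sizes: lip width 90.9 mm, bar length 131 mm, dock axis about 32.4°. The tray sits at dock x ≈ -11. Next I grasp the handle.

Run:
```python
from h import *
th=np.radians(32.4); c=np.array([.5939,-.0904])
move_pose([*c,.14],quat(th))
print(movel([*c,.070],v=.08,until_force=15),get_tcp_pos(),get_ft_force())
command_gripper(0.0)
print(get_grip_width()*88,get_finger_force(),get_ft_force(),get_ft_torque(),get_tcp_pos(),get_time())
u=np.array([np.cos(th),np.sin(th)]); p=get_tcp_pos()
print(movel([*(p[:2]-.02*u),p[2]],v=.03,until_force=20),get_ft_force(),get_ft_torque(),get_tcp_pos())
T=camT("wrist");np.save("T2.npy",T)
cv2.imwrite("pics/w2.png",read_camera("wrist")[:,:,::-1]); print(get_time())
```

```text
False [ 0.59431987 -0.09045951  0.0703572 ] [-0.70768557 -0.02079761  0.00673713]
13.926238499962107 29.99972105026245 [ 0.74903128 -0.25255039 -1.62827922] [-0.13179303 -0.04527495 -0.04226449] [ 0.59396094 -0.09050019  0.06990033] 5.2333
False [-2.01629787 -1.06854025  0.89979293] [-0.19159505  0.31285304  0.0016465 ] [ 0.57653369 -0.10142973  0.06985709]
6.1
```

View pics/w2.png

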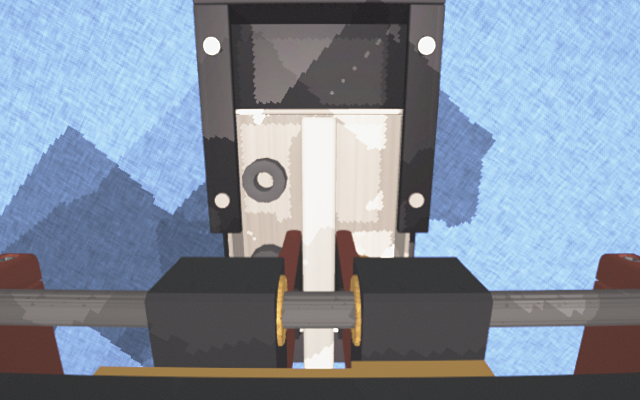

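The view shows the bar centred between the pads (318,250) and the tray straight between the lips. The tray follows with low drag, so I'll continue the pull.

Run:
```python
from h import *
th=np.radians(32.4);u=np.array([np.cos(th),np.sin(th)]); c=np.array([.5939,-.0904])
print(movel([*(c-.105*u),.070],v=.05,until_force=20),get_ft_force(),get_ft_torque(),get_tcp_pos(),get_grip_width()*88)
wait(.3);T=camT("wrist");np.save("T3.npy",T)
cv2.imwrite("pics/w3.png",read_camera("wrist")[:,:,::-1]); cv2.imwrite("pics/s3.png",read_camera("scene")[180:340,190:410,::-1].repeat(3,0).repeat(3,1));print(get_time())
```

```text
False [ 0.49081192  0.92337355 -3.84250273] [-0.05633706 -0.03163177 -0.00910721] [ 0.50546164 -0.14658078  0.06999475] 13.986027053517851
8.35
```

View pics/w3.png

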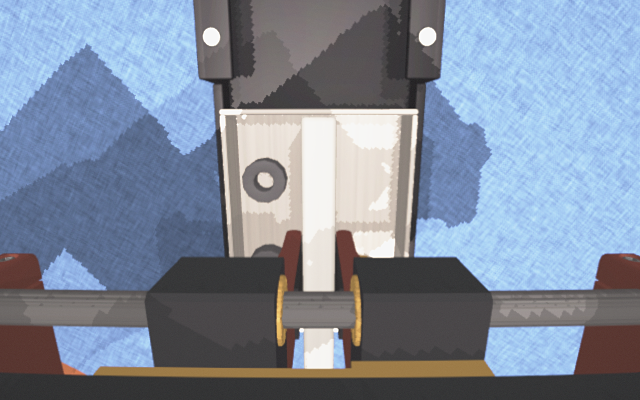

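The tray's rear rim (row 111) is now clear of the lip fronts (row 78), and the bar hasn't slipped in the grip. Lifting.

Run:
```python
from h import *
p=get_tcp_pos()
print(movel([p[0],p[1],.085],v=.03,until_force=25),get_ft_force(),get_ft_torque())
print(movel([p[0],p[1],.215],v=.06),get_ft_force(),get_ft_torque(),get_tcp_pos(),get_grip_width()*88)
wait(.3); a=read_camera("wrist"); s=read_camera("scene")
cv2.imwrite("pics/w4.png",np.vstack([a[80:380],s[60:360]])[:,:,::-1]);print(get_time())
```

```text
False [-0.03032021  0.08447153 -3.7405842 ] [ 0.00464047 -0.06278412 -0.03448206]
False [ 0.73798014  0.17558833 -3.15856666] [-0.06685247 -0.02679629 -0.00320769] [ 0.50510635 -0.14661331  0.2147517 ] 13.770966164672549
11.7167
```

View pics/w4.png

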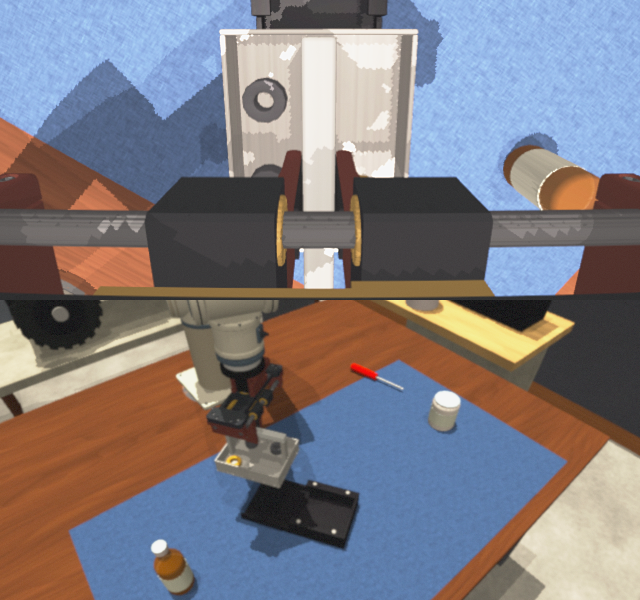

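The tray hangs level: its rear rim is at row 110 as before, and the nuts and bearing are still inside. The bottle, tin and screwdriver are untouched. Now I hold, check for creep and hand in.

Run:
```python
from h import *
a=read_camera("wrist")[95:250,220:285].astype(int); wait(4); b=read_camera("wrist")[95:250,220:285].astype(int)
print(abs(a-b).mean(),get_tcp_pos(),get_ft_force(),get_grip_width()*88,get_finger_force(),abs(get_qvel()).max(),get_time())
print(job_done())
```

```text
0.9549048800661704 [ 0.50524274 -0.14662285  0.21500168] [-0.01912509 -0.25509416 -4.80499059] 14.131367702225656 29.99897986650467 0.0017448995261757471 15.8167
the job is handed in; nothing more can be done
None
```

The tray is out from under the lips and held level about 15 cm above the bench. It stayed steady for the 4 s hold, nothing spilled or was disturbed, and I handed the job in at about 16 s with the arm still gripping it.

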